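# Hang the pen pail on the sprung desk rail

## Robot

A 7-joint arm with a two-finger parallel gripper is mounted at the origin on the work surface. World frame = base frame: x ahead of the robot, y to its left, z up, the work surface at z = 0. Lengths are in m, angles in rad, forces in N, time in s.
With the tool pointing down it reaches from about 0.35 to 0.9 m from the base axis. Payload 19.9 kg.
Tool frame: the origin (TCP) lies between the finger pads; the fingertips stand 11 mm ahead of it and the grasp point (between the pads) lies 8 mm behind it; z points along the fingers, y is the direction in which the jaws open and shut (so a half turn about z gives the same grasp; the last joint's range is limited). The gripper opens to 94 mm and grips with 3 to 60 N. Pads are 16 mm wide; open, the fingers measure 119 mm over their backs; the gripper's body (75 mm by 177 mm) begins 78 mm behind the grasp point.
Start: joints at [-1.351, 0.417, -0.01, 1.614, 0.005, 1.111, -0.053], TCP at [0.162, 0.604, 0.216] pointing down, gripper open.
Joint ranges: [-2.81, 2.81], [-0.39, 2.02], [-1.27, 1.25], [0.06, 2.57], [-1.19, 4.33], [0.19, 2], [-2.82, 2.82]. Speed limits (rad/s): [1.89, 1.89, 2.39, 2.39, 3.01, 3.01, 3.01].

## Interface

Orientations are given as a unit quaternion [x, y, z, w].
In Python, from plant import env, cams gives the robot as it stands. The module is installed in compiled form; this text tells all that it offers.
- The arm moves only by the shell command python3 -m jog 'ROWS' [OPENING] [FORCE]. ROWS is JSON, a list of rows, each a list of 6 numbers: the shift along the tool's x, y, z in mm, then the turn, a rotation vector about the tool's x, y, z in degrees. In form: [[tx, ty, tz, wx, wy, wz], ...]. A call has 1 to 12 rows; each row is the pose to reach, as a shift and turn from the pose commanded when the call began, along the tool's axes at that moment; what a row does not reach only later rows make up. A row lasts 1/8 s, in which the tool goes at most 62.5 mm and 10.7 degrees, less where a joint would pass 70% of its speed; a pose out of reach is approached as far as the arm can. A call with a gripper value outside its range is refused whole. OPENING is the closure, from -1 (fully open) to 1 (shut), set as the call begins (- or left out, the last holds). The fingers move at their own pace and stop on an object; FORCE is the grip in N (left out, the last holds). Time passes only in rows, so rows that repeat a pose let the fingers close. It gives the time, the measured TCP pose, the force and the opening at its end, in the units of the state.
- env.get_state(): the state, without advancing time (a new reading comes with each control period).
- cams.get_image(name): name is "scene" or "side" or "wrist"; returns a dict with "frame" (420x560x3 uint8, blue, green, red), "fx", "fy", "cx", "cy" (pixels), "pose" (4x4, takes a point from camera to world coordinates). Camera axes: x right, y down, z forward; pixel columns grow to the right and rows downward; lengths in m; the calibration is good to about 2 mm. A picture is of the moment at which its call begins. There is no depth.
- env.sign_off(): hands the job in, once; it reports no verdict.
The state is a dict: "time_s": time; "joints": joint angles; "dq": joint speeds; "effort": joint torques, N m; "ee_pos": TCP position; "tool_rot": TCP orientation; "wrist_force": force on the tool from outside, world axes, zero at the start; "moment": the same for the moment, N m; "opening": finger opening in m.
Only numpy, scipy, OpenCV 4.12 (cv2) and the standard library are available. Lean on these libraries where they do the work, as an engineer would, in place of code of your own. Each camera call takes 0.05 s, during which the arm holds its last target.

## Task

Take the orange S-hook out of its wooden block, hook it over the desk rail and slide it along until it drops fully home in the rail's notch, and let go of it. Then hang the green pail by its bail in the hook's lower curl, so that both hang free, upright and still. Work gently: the rail is sprung and must never be pushed down to its stop, the bail must not be forced against the hook, and everything else on the desk stays where it is.

Things in the scene. Friction and masses are not known exactly. Their poses are not given: they have to be found in the camera images.
- stand: Desk rail stand, fixed. Origin on the desk midway between its posts; x across the rail, away from the robot's side, y along it, z up. Aluminium posts at y = +-150 mm (feet 90 x 50 mm) carry one straight bar along y, 10 mm wide, centred on x = 0, underside at z = 262 mm, top of its white upper layer at z = 276 mm. The bar never moves sideways.
- rail_mid (a point): Fixed point of the stand at x = y = 0, z = 276 mm. The white layer has ONE notch: 17 mm wide along y, cut through in x, 6 mm deep (dark floor at stand z = 270 mm), steep walls. The bar was clamped at random along y, so the notch's centre is anywhere from 45 mm to -45 mm along the stand's y from this point: not measured, find it by feel (or sight).
- rail_bar (a joint): Sink of the sprung bar, m: 0 at rest against its upper stop, -0.015 at its hard lower stop. It starts to sink straight down at about 3 N and sinks 1 mm per further newton.
- hook: Orange S-hook, loose, about 80 g, flat bar 12 mm thick along its y, S in its x-z plane. Origin: middle of the crown's flat underside, which rests on the rail; z up. Crown x +-15, z 0 to 8 mm. Upper curl 16 mm wide inside: leg at -x down to z -50, short tip at +x down to z -14 mm: the rail enters from +x below the tip, then the hook is lowered. Underside at z -121 mm.
- hook_tab (a point): Middle of the hook's grip tab, at hook z = 34 mm: a plate above the crown, 22 mm wide in x, 12 mm thick in y, from z = 8 to 48 mm. Pinch it across its 12 mm.
- hook_curl (a point): Lowest inside point of the hook's lower curl (a shallow V), at hook z = -111 mm. The curl opens to the hook's -x: upturned tip at x -15 to -8, top at z -96 mm; leg at x 8 to 15 mm. Above, a 7 mm thick sloping shank runs from x -11.5, z -48 to x 11.5, z -70 mm: a bail goes in over the tip and below the shank.
- block: Wooden block, fixed, 76 x 56 mm, 50 mm high, origin under its centre. At the start the hook stands upright in its slot (38 mm along x, 16 mm along y, floor 8 mm above the desk), x along block x, hook origin 129 mm above the desk.
- pail: Small green pail, loose, 100 to 210 g, upright on the desk. Origin under its centre, z up. Base radius 27, rim radius 32 mm, rim at z = 65 mm. Its stiff wire bail stands in its y-z plane. Its black stub handle sticks out to its -x: x = -84 to -30, z = 43 to 65 mm, 12 mm thick in y.
- pail_grip (a point): Where to pinch the pail's stub handle across its 12 mm: pail x = -70, z = 56 mm. When the pail hangs, the rail runs 70 mm beyond this point and above it: lean the gripper back from the rail by 10 to 30 degrees to clear it.
- bail (a point): Peak of the green pail's bail (wire centre), 115 mm above the pail's origin; wire 6 mm thick, a stiff arch falling gently from here to y = +-26, z = 100 mm, then to the rim at y = +-30 mm. Hung right, it lies over the V of the hook's lower curl, about 107 mm below the hook's origin.
- grey_pail: Bystander, loose: the same pail in grey, to be left alone. Origin at the centre of its underside.
- mug: Bystander, loose: white mug, 76 mm across, 85 mm high, ear handle. Origin at the centre of its underside.
- tumbler: Bystander, loose: clear closed can-shaped tumbler with a green sleeve, 64 mm across, 150 mm high. Origin at the centre of its underside.
- toy_car: Bystander, loose: white and black toy car, 100 x 49 mm, 38 mm high. Origin at the centre of its underside.
- figurine: Bystander, loose: yellow toy figurine, 46 mm across, 78 mm high. Origin at the centre of its underside.
- blue_duck: Bystander, loose: blue toy, 56 mm across, 56 mm high. Origin at the centre of its underside.

How it is judged:
By the outcome, as a careful person would: the job done as asked, in the order asked, and still so for the second after the job is handed in, with the robot touching nothing.
It also fails if it takes over 72 s, if anything falls off the work surface, if the arm or the gripper's body presses on something with over 40 N, if the wrist force passes 120 N, or if a joint passes its speed limit or range.

## Working session

There is one attempt and no reset: what is moved stays moved. The work goes in short steps, Python scripts to look and compute and a shell command to move; the robot and the scene stay as the last step left them, time stands still between calls to the robot, and variables do not carry over. Pictures are saved under pics/ and viewed, and the job is handed in when it is done.

```bash
ls; mkdir -p pics
python3 - <<'E'
from plant import env,cams
import cv2,numpy as np
s=env.get_state()
for k,v in s.items(): print(k,np.round(v,4))
for n in ["scene","side","wrist"]:
    c=cams.get_image(n); cv2.imwrite(f"pics/a_{n}.png",c["frame"]); print(n,c["fx"],c["fy"],c["cx"],c["cy"]); print(np.round(c["pose"],4))
E
```

```text
pics
time_s 0.0
joints [-1.3505  0.418  -0.0103  1.6142  0.0047  1.1107 -0.053 ]
dq [ 0.0005 -0.0014  0.001  -0.0017 -0.0005  0.0017 -0.0008]
effort [-2.00000e-04 -8.51255e+01  6.39100e-01 -4.25997e+01 -4.87000e-02
  1.87000e-02  1.00000e-04]
ee_pos [0.1617 0.6033 0.2158]
tool_rot [ 1.305e-01  9.914e-01 -6.000e-04 -0.000e+00]
wrist_force [ 0.0323  0.2602 -0.0882]
moment [-0.0313 -0.0049 -0.0029]
opening 0.0943
scene 393.7117345248964 393.7117345248964 284.92223764457356 204.87957633800147
[[-0.1031  0.5856 -0.8041  1.5165]
 [ 0.9944  0.0787 -0.0701  0.0946]
 [ 0.0222 -0.8068 -0.5904  0.8661]
 [ 0.      0.      0.      1.    ]]
side 522.2653607816818 522.2653607816818 277.44305587805286 211.29168434881245
[[ 0.8962 -0.2968  0.3298  0.1007]
 [-0.4436 -0.5807  0.6827 -1.0008]
 [-0.0111 -0.7581 -0.652   1.1142]
 [ 0.      0.      0.      1.    ]]
wrist 341.0451603392629 341.0451603392629 282.7058889394226 208.08801983651315
[[ 0.2592  0.9354  0.2404  0.0926]
 [ 0.9658 -0.2506 -0.0662  0.6236]
 [-0.0017  0.2494 -0.9684  0.3832]
 [ 0.      0.      0.      1.    ]]
```

View pics/a_scene.png

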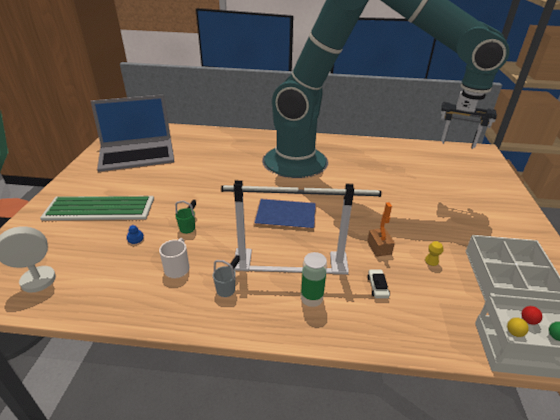

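View pics/a_side.png

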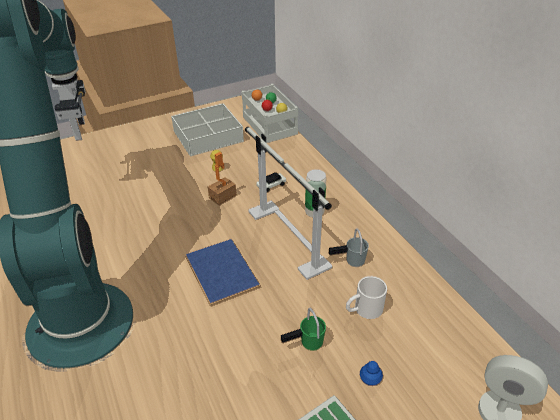

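View pics/a_wrist.png

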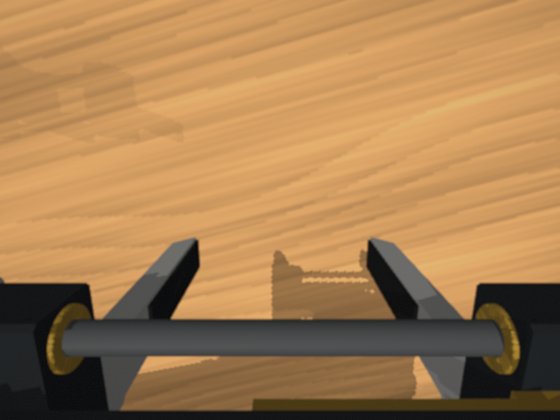

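The scene view (560x420) shows the rail from about (225,188) to (378,194), the hook in its block at (383,235), the green pail at (186,218) and the grey pail at (226,280). I'll zoom in for exact pixels.

```bash
cat > h.py <<'E'
import numpy as np,cv2
from plant import env,cams
from scipy.spatial.transform import Rotation as R
def ray(c,u,v):
    d=np.array([(u-c["cx"])/c["fx"],(v-c["cy"])/c["fy"],1.]); P=np.array(c["pose"])
    return P[:3,3],P[:3,:3]@d
def onz(c,u,v,z):
    o,d=ray(c,u,v); return o+d*(z-o[2])/d[2]
def tri(rs):
    A=np.zeros((3,3));b=np.zeros(3)
    for o,d in rs:
        d=d/np.linalg.norm(d);M=np.eye(3)-np.outer(d,d);A+=M;b+=M@o
    p=np.linalg.solve(A,b)
    res=[np.linalg.norm((np.eye(3)-np.outer(d,d)/(d@d))@(p-o)) for o,d in rs]
    return p,res
def proj(c,p):
    P=np.array(c["pose"]);q=P[:3,:3].T@(np.array(p)-P[:3,3])
    return np.array([c["fx"]*q[0]/q[2]+c["cx"],c["fy"]*q[1]/q[2]+c["cy"]])
def crop(c,x0,y0,x1,y1,k,name):
    cv2.imwrite(name,cv2.resize(c["frame"][y0:y1,x0:x1],None,fx=k,fy=k,interpolation=cv2.INTER_CUBIC))
def st():
    s=env.get_state();print(round(s["time_s"],2),np.round(s["ee_pos"],4),np.round(s["tool_rot"],4),np.round(s["wrist_force"],2),round(s["opening"],4));return s
E
python3 - <<'E'
from h import *
c=cams.get_image("scene");d=cams.get_image("side")
crop(c,215,170,395,290,4,"pics/b_scene.png"); crop(d,200,110,380,290,3,"pics/b_side.png")
np.save("/tmp/x.npy",0)
for n,cc in(("sc",c),("si",d)):
    h=cv2.cvtColor(cc["frame"],cv2.COLOR_BGR2HSV)
    for nm,lo,hi in(("orange",(3,200,120),(13,255,255)),("green",(55,120,40),(75,255,255))):
        m=cv2.inRange(h,lo,hi); k,l,s,ce=cv2.connectedComponentsWithStats(m)
        for i in range(1,k):
            if s[i][4]>15: print(n,nm,s[i],np.round(ce[i],1))
E
```

```text
sc orange [381 203  10  37 161] [385.3 218.6]
sc green [176 208  19  25 348] [185.4 220.4]
sc green [302 276  23  24 395] [312.4 288.4]
sc green [549 322  11  18 153] [555.  330.2]
si green [266  93  10   9  65] [271.   96.6]
si green [305 190   8  20 105] [308.5 200.3]
si green [301 316  25  34 592] [311.9 332.9]
```

View pics/b_scene.png

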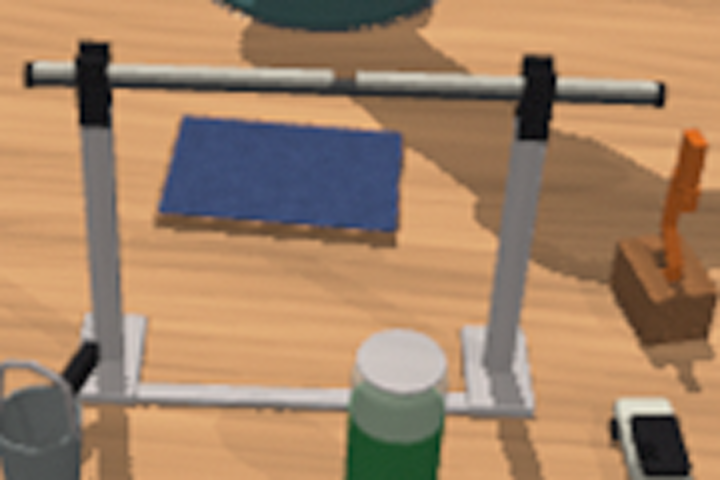

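View pics/b_side.png

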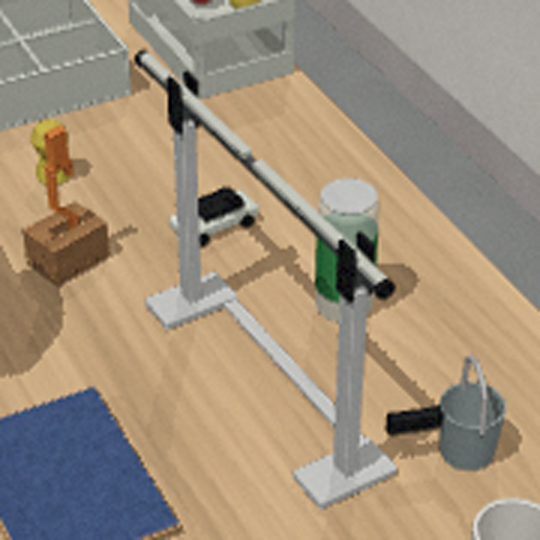

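Both views show the notch: scene crop (344,75), so about (301,189); side crop (248,152), so about (283,161). Next I'll measure the rail, hook, block and pail accurately.

```bash
python3 - <<'E'
from h import *
c=cams.get_image("scene");d=cams.get_image("side")
crop(c,365,190,405,265,8,"pics/c1.png"); crop(d,200,140,245,210,8,"pics/c2.png")
crop(c,160,190,210,240,10,"pics/c3.png"); crop(d,275,300,335,355,10,"pics/c4.png")
crop(c,285,178,318,200,20,"pics/c5.png"); crop(d,265,145,300,175,18,"pics/c6.png")
g=cv2.cvtColor(c["frame"],cv2.COLOR_BGR2GRAY)
for u in (250,270,290,301,310,330): print(u,list(g[183:197,u]))
E
cd pics; python3 -c "
import cv2,numpy as np
ims=[cv2.imread(f'c{i}.png') for i in (1,2)]
H=max(i.shape[0] for i in ims)
cv2.imwrite('c12.png',np.hstack([cv2.copyMakeBorder(i,0,H-i.shape[0],0,10,0) for i in ims]))
ims=[cv2.resize(cv2.imread(f'c{i}.png'),None,fx=.65,fy=.65) for i in (3,4)]
H=max(i.shape[0] for i in ims)
cv2.imwrite('c34.png',np.hstack([cv2.copyMakeBorder(i,0,H-i.shape[0],0,10,0) for i in ims]))
"
```

```text
250 [np.uint8(171), np.uint8(168), np.uint8(171), np.uint8(191), np.uint8(202), np.uint8(156), np.uint8(106), np.uint8(72), np.uint8(35), np.uint8(120), np.uint8(173), np.uint8(178), np.uint8(173), np.uint8(171)]
270 [np.uint8(164), np.uint8(168), np.uint8(165), np.uint8(177), np.uint8(195), np.uint8(176), np.uint8(136), np.uint8(94), np.uint8(56), np.uint8(62), np.uint8(150), np.uint8(175), np.uint8(182), np.uint8(181)]
290 [np.uint8(112), np.uint8(112), np.uint8(109), np.uint8(101), np.uint8(164), np.uint8(200), np.uint8(166), np.uint8(126), np.uint8(82), np.uint8(40), np.uint8(91), np.uint8(157), np.uint8(171), np.uint8(179)]
301 [np.uint8(116), np.uint8(113), np.uint8(110), np.uint8(108), np.uint8(107), np.uint8(110), np.uint8(93), np.uint8(78), np.uint8(64), np.uint8(47), np.uint8(56), np.uint8(149), np.uint8(174), np.uint8(170)]
310 [np.uint8(116), np.uint8(117), np.uint8(110), np.uint8(107), np.uint8(119), np.uint8(181), np.uint8(191), np.uint8(144), np.uint8(106), np.uint8(70), np.uint8(39), np.uint8(89), np.uint8(112), np.uint8(113)]
330 [np.uint8(176), np.uint8(174), np.uint8(169), np.uint8(133), np.uint8(105), np.uint8(145), np.uint8(192), np.uint8(178), np.uint8(136), np.uint8(88), np.uint8(51), np.uint8(54), np.uint8(103), np.uint8(115)]
```

View pics/c12.png

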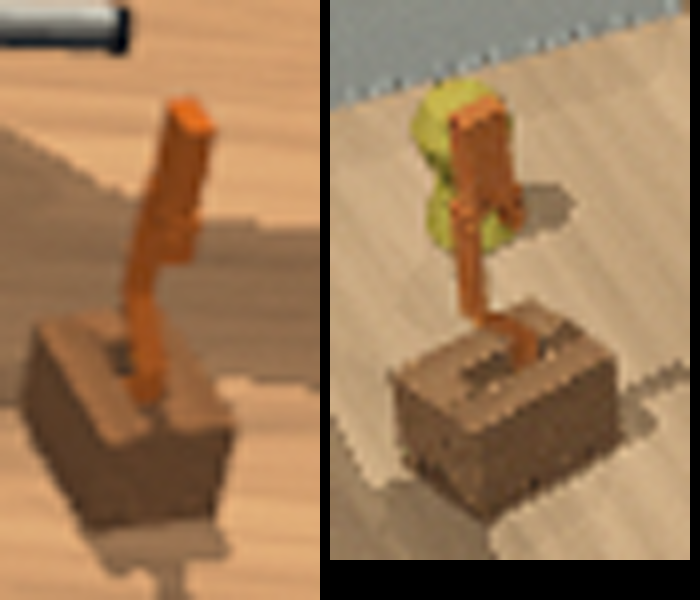

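View pics/c34.png

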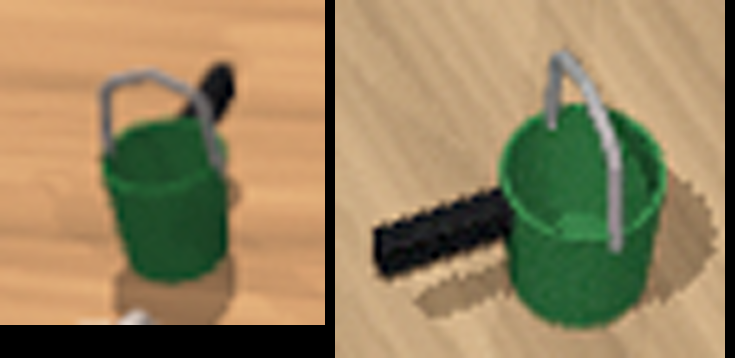

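View pics/c5.png

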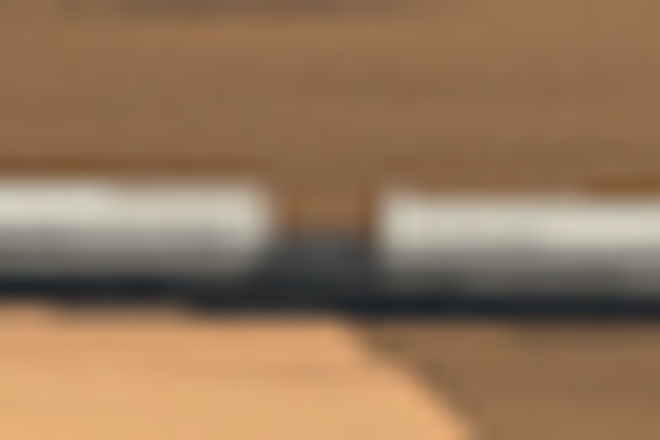

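View pics/c6.png

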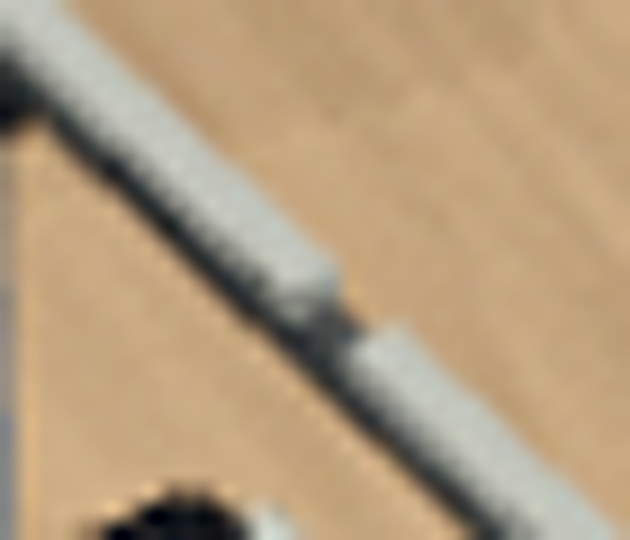

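Run:
```python
from h import *
c=cams.get_image("scene");d=cams.get_image("side")
def px(x,y,k,x0,y0): return ((x+.5)/k-.5+x0,(y+.5)/k-.5+y0)
print("rail far edge z.276")
for u,v in((250,185.4),(270,185.8),(290,186.5),(310,187.6),(330,188.6)): print(onz(c,u,v,.276))
for u,v in((300.7,188.1),): print("notch scene",onz(c,u,v,.276))
a=px(343,318,18,265,145); print("notch side",onz(d,*a,.276), tri([ray(c,300.7,188.1),ray(d,*a)]))
# side far & near edges
for p in((50,10),(335,272),(402,328),(610,520)): print("side far",onz(d,*px(*p,18,265,145),.276))
print("tab top", tri([ray(c,*px(190,115,8,365,190)),ray(d,*px(148,108,8,200,140))]), onz(c,*px(190,115,8,365,190),.177),onz(d,*px(148,108,8,200,140),.177))
print("block sc",[np.round(onz(c,*px(*p,8,365,190),.05)*1000,0)[:2] for p in((38,322),(122,315),(235,430),(138,440))])
print("block si",[np.round(onz(d,*px(*p,8,200,140),.05)*1000,0)[:2] for p in((65,375),(205,300),(288,360),(155,433))])
print("slot side",[np.round(onz(d,*px(*p,8,200,140),.05)*1000,0)[:2] for p in((140,388),(250,328))])
print("bail",tri([ray(c,*px(148,72,6.5,160,190)),ray(d,*px(227,55,6.5,275,300))]))
print("bail z115",onz(c,*px(148,72,6.5,160,190),.115),onz(d,*px(227,55,6.5,275,300),.115))
print("bail feet sc",[onz(c,*px(*p,6.5,160,190),.065) for p in((107,152),(219,165))])
print("bail feet si",[onz(d,*px(*p,6.5,275,300),.065) for p in((215,128),(281,248))])
print("handle end sc",onz(c,*px(226,66,6.5,160,190),.065),"si top end mid",onz(d,*px(39,233,6.5,275,300),.065))
print("rim sc/si",onz(c,*px(165,160,6.5,160,190),.065),onz(d,*px(248,170,6.5,275,300),.065))
```

```text
rail far edge z.276
[ 0.63645567 -0.07873409  0.276     ]
[ 0.63100356 -0.02475949  0.276     ]
[0.62701331 0.02941231 0.276     ]
[0.6249845 0.0836258 0.276    ]
[0.62247545 0.13761398 0.276     ]
notch scene [0.63085107 0.05879376 0.276     ]
notch side [0.6321231  0.05556367 0.276     ] (array([0.63223663, 0.057886  , 0.27571946]), [np.float64(0.001374226141445385), np.float64(0.0013742261414456066)])
side far [0.6287414  0.15298468 0.276     ]
side far [0.63654867 0.06704501 0.276     ]
side far [0.63897167 0.04907233 0.276     ]
side far [ 0.64411564 -0.00896996  0.276     ]
tab top (array([0.53262928, 0.31988714, 0.17727175]), [np.float64(0.00029895497223559963), np.float64(0.0002989549722354854)]) [0.53183451 0.32022918 0.177     ] [0.53276272 0.31978907 0.177     ]
block sc [array([505., 284.]), array([496., 319.]), array([562., 357.]), array([573., 318.])]
block si [array([489., 332.]), array([560., 354.]), array([575., 299.]), array([508., 279.])]
slot side [array([514., 310.]), array([570., 327.])]
bail (array([ 0.51655256, -0.32049813,  0.12068058]), [np.float64(0.0061349000455876495), np.float64(0.006134900045587683)])
bail z115 [ 0.51486974 -0.32739167  0.115     ] [ 0.5162898 -0.3105324  0.115    ]
bail feet sc [array([ 0.51883282, -0.35430778,  0.065     ]), array([ 0.52189653, -0.29493561,  0.065     ])]
bail feet si [array([ 0.51593884, -0.30470789,  0.065     ]), array([ 0.51122482, -0.36375372,  0.065     ])]
handle end sc [ 0.43732112 -0.31620253  0.065     ] si top end mid [ 0.43438477 -0.31749065  0.065     ]
rim sc/si [ 0.52144828 -0.32316367  0.065     ] [ 0.51758571 -0.32750102  0.065     ]
```

```bash
cat >> h.py <<'E'
def tool(yaw,lean=0):
    """tool y along world yaw+90deg, x backwards (tool x = -dir(yaw)), z down; lean: tool body leaned back toward -dir(yaw) (tool z tilts toward +dir)"""
    a,l=np.radians(yaw),np.radians(lean)
    f=np.array([np.cos(a),np.sin(a),0]);y=np.array([-np.sin(a),np.cos(a),0])
    z=np.cos(l)*np.array([0,0,-1.])+np.sin(l)*f
    return R.from_matrix(np.c_[np.cross(y,z),y,z])
def row(p,rt):
    s=env.get_state();r0=R.from_quat(s["tool_rot"])
    d=r0.inv().apply(np.array(p)-s["ee_pos"])*1000; w=(r0.inv()*rt).as_rotvec(degrees=True)
    print("row",np.round(d,1),np.round(w,1))
E
python3 - <<'E'
from h import *
st();row([.5323,.32,.255],tool(17))
E
```

```text
0.45 [0.1618 0.6036 0.2164] [ 1.305e-01  9.914e-01 -1.000e-04  0.000e+00] [-0.27 -0.31 -0.47] 0.0937
row [-431.3 -178.1  -38.6] [ -0.  -0. -32.]
```

```bash
python3 -m jog '[[-431,-178,-39,0,0,-32],[-431,-178,-39,0,0,-32],[-431,-178,-39,0,0,-32],[-431,-178,-39,0,0,-32],[-431,-178,-39,0,0,-32],[-431,-178,-39,0,0,-32],[-431,-178,-39,0,0,-32],[-431,-178,-39,0,0,-32],[-431,-178,-39,0,0,-32],[-431,-178,-39,0,0,-32]]' -0.4
python3 - <<'E'
from h import *
st()
for n in("wrist","side"):
    c=cams.get_image(n);cv2.imwrite(f"pics/d_{n}.png",c["frame"])
    print(proj(c,[.5323,.32,.177]))
E
```

```text
time_s: 1.7
ee_pos: [0.5314, 0.3208, 0.2553]
tool_rot: [-0.148, 0.989, 0.0, -0.0]
wrist_force: [-1.2, 0.3, -0.5]
opening: 0.0657
1.7 [0.5314 0.3208 0.2553] [-1.481e-01  9.890e-01  1.000e-04 -2.000e-04] [-1.16  0.29 -0.5 ] 0.0657
[280.01569628 219.30784719]
[217.9018166 153.0668797]
```

View pics/d_wrist.png

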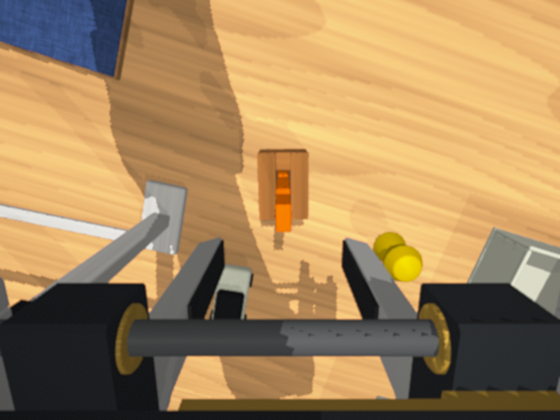

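The wrist view shows the tab at about (283,217), centred between the fingertips at (224,342). The block edges are vertical in the picture, so the 17° yaw is right. I'll check the fore-aft position from the tab's top face.

Run:
```python
from h import *
c=cams.get_image("wrist");s=st()
h=cv2.cvtColor(c["frame"],cv2.COLOR_BGR2HSV);m=cv2.inRange(h,(3,180,100),(16,255,255))
for v in range(168,236,3):
    u=np.where(m[v])[0]; print(v,(u.min(),u.max()) if len(u) else None, c["frame"][v,283])
r0=R.from_quat(s["tool_rot"])
for x in(-11,0,11):
    print(x,proj(c,s["ee_pos"]+r0.apply([x/1000,0,.2553-.177])))
crop(c,250,150,320,240,6,"pics/d2.png")
```

```text
1.85 [0.5311 0.3213 0.2554] [-1.487e-01  9.889e-01  1.000e-04 -1.000e-04] [ 0.17 -0.64 -0.97] 0.0655
168 None [ 62 123 190]
171 (np.int64(277), np.int64(288)) [ 12  76 152]
174 (np.int64(276), np.int64(288)) [  0  92 194]
177 (np.int64(277), np.int64(288)) [  0  87 191]
180 (np.int64(276), np.int64(288)) [  0  77 169]
183 (np.int64(275), np.int64(289)) [  0  77 170]
186 (np.int64(275), np.int64(289)) [  0  74 161]
189 (np.int64(275), np.int64(289)) [  0 103 224]
192 (np.int64(275), np.int64(289)) [  0 120 242]
195 (np.int64(275), np.int64(289)) [  0  81 176]
198 (np.int64(275), np.int64(289)) [  0  76 169]
201 (np.int64(274), np.int64(289)) [  0  78 169]
204 (np.int64(274), np.int64(290)) [  0  97 214]
207 (np.int64(273), np.int64(290)) [  0 128 248]
210 (np.int64(274), np.int64(290)) [  0 127 247]
213 (np.int64(274), np.int64(290)) [  0 127 247]
216 (np.int64(274), np.int64(290)) [  0 127 247]
219 (np.int64(274), np.int64(290)) [  0 128 247]
222 (np.int64(275), np.int64(290)) [  0 127 247]
225 (np.int64(275), np.int64(290)) [  0 127 247]
228 (np.int64(275), np.int64(289)) [  0 127 247]
231 (np.int64(275), np.int64(289)) [ 23 127 237]
234 None [ 98 154 208]
-11 [281.36201018 232.49899621]
0 [281.34083678 218.54492884]
11 [281.31920498 204.28875828]
```

View pics/d2.png

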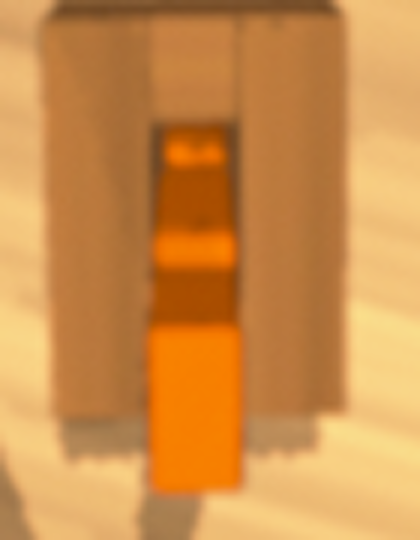

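```bash
python3 -m jog '[[0,0,40,0,0,0],[0,0,80,0,0,0],[0,0,96,0,0,0],[0,0,100,0,0,0],[0,0,100,0,0,0]]' -0.4
python3 -m jog '[[0,0,0,0,0,0],[0,0,0,0,0,0],[0,0,0,0,0,0],[0,0,0,0,0,0],[0,0,0,0,0,0],[0,0,0,0,0,0]]' 1 25
```

```text
time_s: 2.48
ee_pos: [0.5324, 0.3206, 0.1566]
tool_rot: [-0.148, 0.989, 0.0, 0.001]
wrist_force: [-0.0, 0.8, 0.1]
opening: 0.0654
time_s: 3.22
ee_pos: [0.532, 0.3202, 0.1554]
tool_rot: [-0.148, 0.989, -0.0, -0.0]
wrist_force: [-0.2, 0.2, 0.5]
opening: 0.0118
```

```bash
python3 -m jog '[[0,0,-30,0,0,0],[0,0,-70,0,0,0],[0,0,-120,0,0,0],[0,0,-170,0,0,0],[0,0,-182,0,0,0],[0,0,-182,0,0,0]]'
python3 - <<'E'
from h import *
c=cams.get_image("wrist");cv2.imwrite("pics/e_wrist.png",c["frame"])
c=cams.get_image("side");crop(c,180,60,360,240,3,"pics/e_side.png")
st();row([.555,.082,.337],tool(4.5))
E
```

```text
time_s: 3.98
ee_pos: [0.532, 0.3202, 0.3374]
tool_rot: [-0.148, 0.989, 0.0, 0.0]
wrist_force: [0.0, 0.4, -1.6]
opening: 0.0114
4.08 [0.5316 0.32   0.3358] [-1.478e-01  9.890e-01 -5.000e-04 -1.000e-03] [-0.32 -0.06 -0.73] 0.012
row [  47.2 -234.4   -1. ] [-0.1 -0.1 12.5]
```

View pics/e_wrist.png

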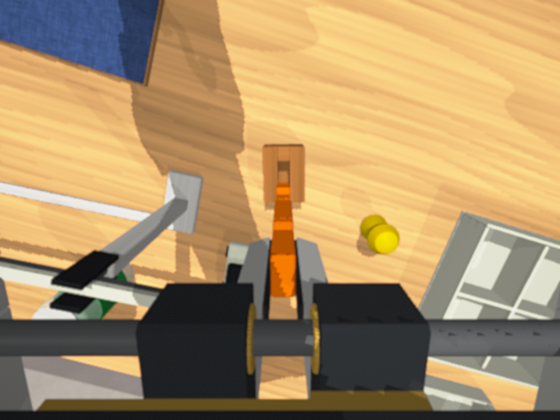

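View pics/e_side.png

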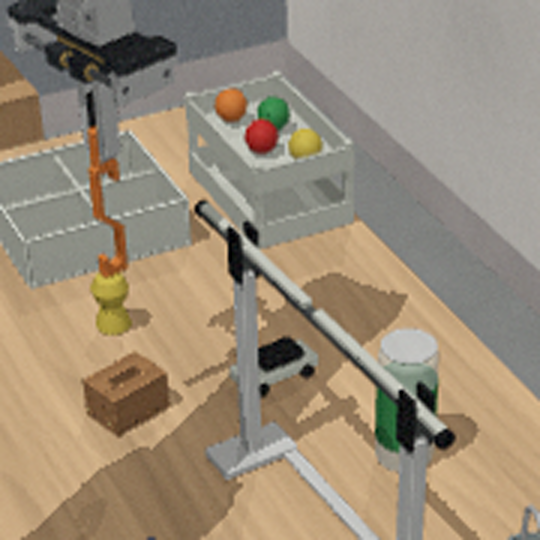

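The hook is clear of the block and hanging straight in the fingers at side crop (105,190). Now I'll move it to the robot's side of the rail.

```bash
python3 -m jog '[[47,-60,0,0,0,5],[47,-120,0,0,0,10],[47,-180,0,0,0,12.5],[47,-225,0,0,0,12.5],[47,-234,0,0,0,12.5],[47,-234,0,0,0,12.5]]'
python3 - <<'E'
from h import *
c=cams.get_image("wrist");cv2.imwrite("pics/f_wrist.png",c["frame"])
d=cams.get_image("side");crop(d,220,60,400,240,3,"pics/f_side.png")
s=st()
for y in(.2,.1,.058,0,-.1): print(proj(c,[.6365-.08*y,y,.276]))
E
```

```text
time_s: 4.82
ee_pos: [0.5552, 0.0828, 0.3364]
tool_rot: [-0.039, 0.999, -0.0, -0.001]
wrist_force: [-0.6, 0.2, -1.0]
opening: 0.0117
4.92 [0.555  0.0842 0.3368] [-4.020e-02  9.992e-01  0.000e+00 -6.000e-04] [ 1.    0.2  -1.11] 0.0118
[429.7511659 320.4423337]
[296.42384579 320.63166053]
[240.47146431 320.71111377]
[163.24769314 320.8207727 ]
[ 30.22245099 321.00967058]
```

View pics/f_wrist.png

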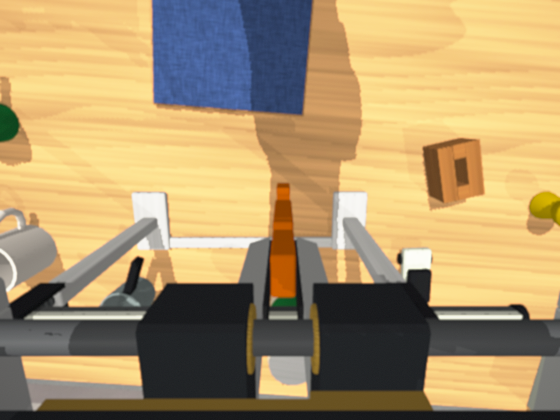

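View pics/f_side.png

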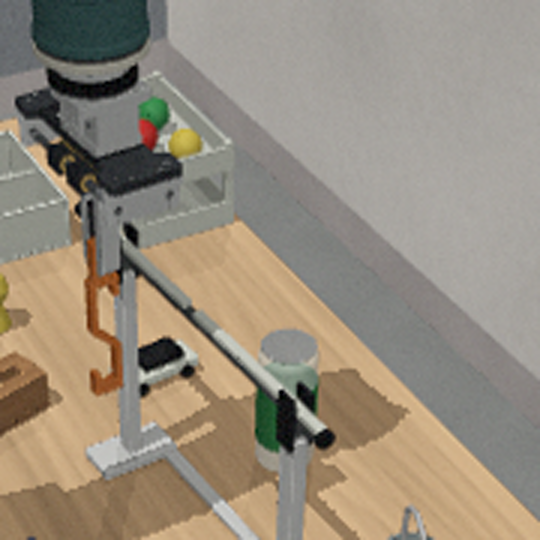

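Run:
```python
from h import *
st();row([.630,.082,.332],tool(4.6))
```

```text
4.92 [0.555  0.0842 0.3368] [-4.020e-02  9.992e-01  0.000e+00 -6.000e-04] [ 1.    0.2  -1.11] 0.0118
row [-74.6  -8.2   4.7] [ 0.  -0.1  0. ]
```

```bash
python3 -m jog '[[-20,-8,5,0,0,0],[-40,-8,5,0,0,0],[-60,-8,5,0,0,0],[-75,-8,5,0,0,0],[-75,-8,5,0,0,0]]'
python3 - <<'E'
from h import *
d=cams.get_image("side");crop(d,240,90,330,190,6,"pics/g_side.png")
c=cams.get_image("scene");crop(c,270,130,360,230,6,"pics/g_scene.png")
s=st()
print(proj(d,[s["ee_pos"][0],s["ee_pos"][1],s["ee_pos"][2]-.026]))
E
```

```text
time_s: 5.55
ee_pos: [0.6309, 0.0822, 0.3315]
tool_rot: [-0.04, 0.999, -0.0, -0.001]
wrist_force: [0.3, 0.0, -1.0]
opening: 0.012
5.65 [0.6303 0.0815 0.3322] [-3.990e-02  9.992e-01  0.000e+00 -3.000e-04] [-0.21  0.39 -0.9 ] 0.0117
[278.70418391 148.54025851]
```

View pics/g_side.png

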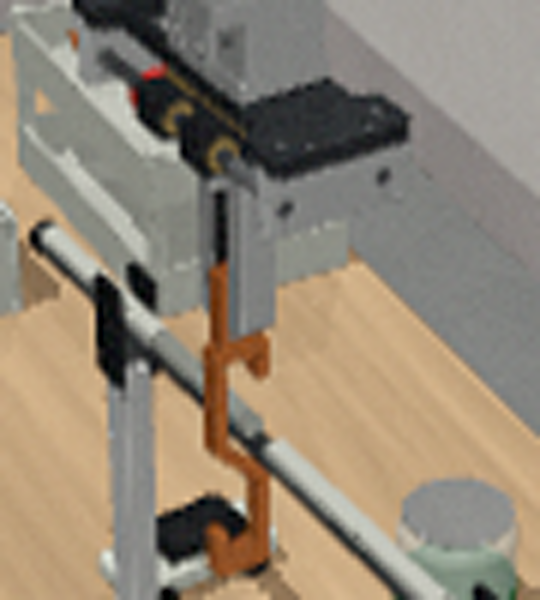

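View pics/g_scene.png

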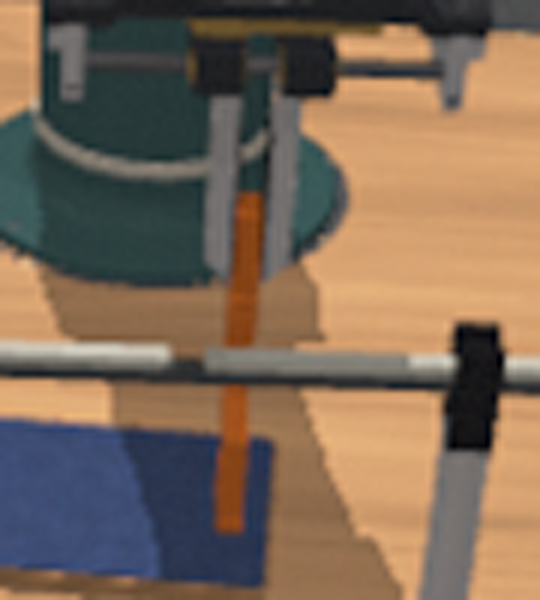

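The hook's leg is on the robot's side of the rail, with the tip above and beyond it. The notch is at scene crop (188,360) and the hook at (243,345), about 22 mm further +y. Now I'll lower it gently.

```bash
python3 -m jog '[[0,0,10,0,0,0],[0,0,20,0,0,0],[0,0,26,0,0,0],[0,0,27,0,0,0],[0,0,27,0,0,0]]'
python3 -m jog '[[0,0,1,0,0,0],[0,0,2,0,0,0],[0,0,2,0,0,0]]'
python3 -m jog '[[0,0,1,0,0,0],[0,0,2,0,0,0],[0,0,2,0,0,0]]'
```

```text
time_s: 6.28
ee_pos: [0.6309, 0.0806, 0.3056]
tool_rot: [-0.039, 0.999, -0.0, 0.0]
wrist_force: [0.7, 0.1, -1.5]
opening: 0.0115
time_s: 6.65
ee_pos: [0.6309, 0.0806, 0.3035]
tool_rot: [-0.039, 0.999, -0.0, 0.0]
wrist_force: [-0.8, -0.9, -1.2]
opening: 0.0114
time_s: 7.02
ee_pos: [0.6309, 0.0806, 0.3017]
tool_rot: [-0.039, 0.999, -0.0, 0.0]
wrist_force: [-1.5, -0.9, 3.9]
opening: 0.0124
```

```bash
python3 -m jog '[[0,-2,0,0,0,0],[0,-4,0,0,0,0],[0,-6,0,0,0,0],[0,-8,0,0,0,0],[0,-10,0,0,0,0],[0,-12,0,0,0,0],[0,-14,0,0,0,0]]'
for i in 1 2 ; do python3 -m jog '[[0,-1,0,0,0,0],[0,-2,0,0,0,0]]'; done
```

```text
time_s: 7.9
ee_pos: [0.632, 0.0665, 0.3015]
tool_rot: [-0.039, 0.999, -0.0, 0.0]
wrist_force: [-1.3, 2.2, 3.2]
opening: 0.0118
time_s: 8.15
ee_pos: [0.6321, 0.0646, 0.3015]
tool_rot: [-0.039, 0.999, -0.0, 0.0]
wrist_force: [0.3, 2.1, 3.3]
opening: 0.012
time_s: 8.4
ee_pos: [0.6323, 0.0626, 0.3015]
tool_rot: [-0.039, 0.999, -0.0, 0.0]
wrist_force: [0.2, 2.3, 3.5]
opening: 0.0116
```

```bash
for i in 1 2 3 ; do python3 -m jog '[[0,-0.5,0,0,0,0],[0,-1,0,0,0,0]]'; done
```

```text
time_s: 8.65
ee_pos: [0.6324, 0.0616, 0.3015]
tool_rot: [-0.039, 0.999, -0.0, -0.0]
wrist_force: [-0.3, 2.5, 2.2]
opening: 0.0121
time_s: 8.9
ee_pos: [0.6323, 0.0602, 0.3011]
tool_rot: [-0.039, 0.999, -0.0, -0.0]
wrist_force: [0.2, -0.3, -0.9]
opening: 0.0115
time_s: 9.15
ee_pos: [0.6325, 0.0595, 0.3014]
tool_rot: [-0.039, 0.999, -0.0, -0.0]
wrist_force: [-0.3, 0.1, -0.7]
opening: 0.0116
```

Friction and contact force both vanished at y≈0.060, so the hook is over the notch. I'll centre it and lower it.

```bash
python3 -m jog '[[0,-1,0,0,0,0],[0,-1,2,0,0,0],[0,-1,3,0,0,0],[0,-1,3,0,0,0]]'
python3 -m jog '[[0,0,1,0,0,0],[0,0,2,0,0,0],[0,0,2,0,0,0]]'
python3 -m jog '[[0,0,0.5,0,0,0],[0,0,1,0,0,0],[0,0,1,0,0,0]]'
```

```text
time_s: 9.65
ee_pos: [0.6325, 0.0587, 0.2984]
tool_rot: [-0.039, 0.999, -0.0, -0.0]
wrist_force: [0.1, -0.2, -0.6]
opening: 0.0121
time_s: 10.02
ee_pos: [0.6326, 0.0587, 0.2965]
tool_rot: [-0.039, 0.999, -0.0, 0.0]
wrist_force: [-0.1, -0.8, 0.1]
opening: 0.0119
time_s: 10.4
ee_pos: [0.6326, 0.0587, 0.2956]
tool_rot: [-0.039, 0.999, -0.0, 0.0]
wrist_force: [-1.0, 0.2, 2.4]
opening: 0.0123
```

```bash
python3 -m jog '[[0,0,-0.6,0,0,0],[0,0,-0.6,0,0,0],[0,0,-0.6,0,0,0],[0,0,-0.6,0,0,0],[0,0,-0.6,0,0,0]]' 0 
python3 -m jog '[[0,0,-15,0,0,0],[0,0,-40,0,0,0],[0,0,-70,0,0,0],[0,0,-70,0,0,0]]'
python3 - <<'E'
from h import *
d=cams.get_image("side");crop(d,240,110,330,190,7,"pics/i_side.png")
c=cams.get_image("scene");crop(c,260,140,350,230,6,"pics/i_scene.png")
w=cams.get_image("wrist");cv2.imwrite("pics/i_wrist.png",w["frame"])
st()
E
```

```text
time_s: 11.02
ee_pos: [0.6326, 0.0587, 0.296]
tool_rot: [-0.039, 0.999, -0.0, -0.0]
wrist_force: [-0.1, 0.5, -0.1]
opening: 0.0468
time_s: 11.52
ee_pos: [0.6334, 0.0586, 0.3693]
tool_rot: [-0.039, 0.999, 0.0, 0.002]
wrist_force: [-0.4, -0.0, -0.7]
opening: 0.0473
11.68 [0.6324 0.0587 0.3658] [-3.930e-02  9.992e-01 -1.000e-04 -2.000e-04] [0.73 0.54 0.5 ] 0.0471
```

View pics/i_side.png

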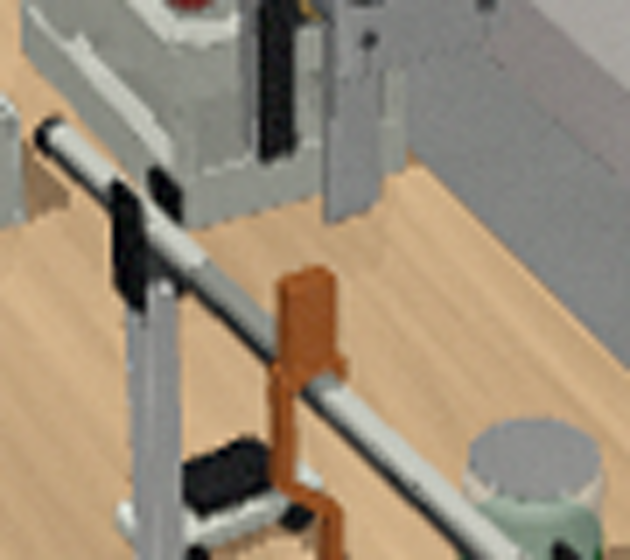

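View pics/i_scene.png

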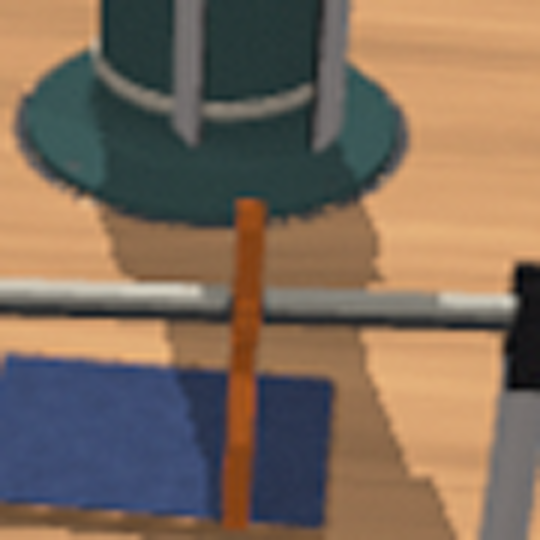

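View pics/i_wrist.png

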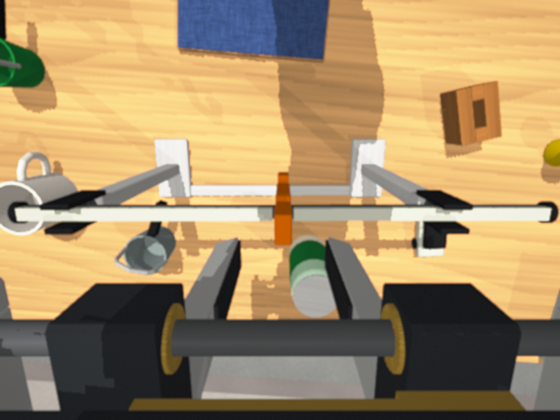

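The hook hangs home in the notch: the rail is level, the tab is upright, and its wrist-view position is (284,210). Next is the pail.

Run:
```python
from h import *
st();rt=tool(-4.5,20)
g=np.array([.448,-.3195,.056]); tcp=g+.008*rt.apply([0,0,1]); print(tcp)
row(tcp-.13*rt.apply([0,0,1]),rt)
```

```text
11.68 [0.6324 0.0587 0.3658] [-3.930e-02  9.992e-01 -1.000e-04 -2.000e-04] [0.73 0.54 0.5 ] 0.0471
[ 0.45072773 -0.31971468  0.04848246]
row [ 254.6 -356.   195.3] [  1.6 -20.    8.9]
```

```bash
python3 -m jog '[[60,0,0,0,0,0],[110,-20,0,0,0,0],[160,-65,10,0,0,0],[205,-110,20,0,-5,3],[225,-160,50,0,-10,6],[240,-210,80,0,-15,8],[255,-260,110,1.6,-20,9],[255,-310,140,1.6,-20,9],[255,-356,170,1.6,-20,9],[255,-356,195,1.6,-20,9],[255,-356,195,1.6,-20,9]]' -0.2
python3 - <<'E'
from h import *
s=st()
for n in("wrist","scene","side"):
    c=cams.get_image(n)
    if n=="wrist":
        cv2.imwrite("pics/j_wrist.png",c["frame"])
        for k,p in dict(bail=[.518,-.325,.115],o=[.518,-.325,0],grip=[.448,-.3195,.065],end=[.434,-.318,.065]).items(): print(k,proj(c,p))
    if n=="scene": crop(c,130,130,260,260,5,"pics/j_scene.png")
E
```

```text
time_s: 13.05
ee_pos: [0.4045, -0.3164, 0.1685]
tool_rot: [0.041, 0.984, -0.007, 0.171]
wrist_force: [-0.1, 0.4, 0.2]
opening: 0.0566
13.05 [ 0.4045 -0.3164  0.1685] [ 0.0405  0.9844 -0.007   0.1709] [-0.09  0.41  0.17] 0.0566
bail [282.20269346 317.35399604]
o [282.37705588 232.79785861]
grip [281.87512294 215.27651124]
end [282.259813   201.39391317]
```

View pics/j_wrist.png

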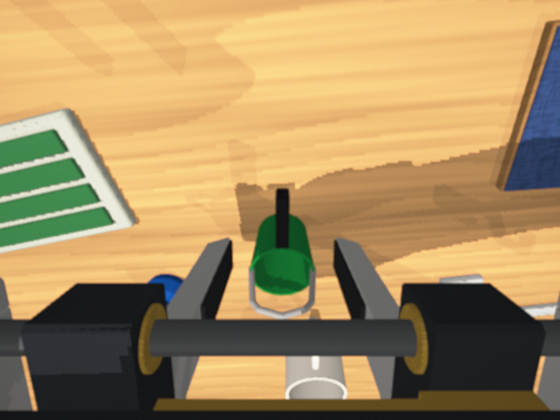

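View pics/j_scene.png

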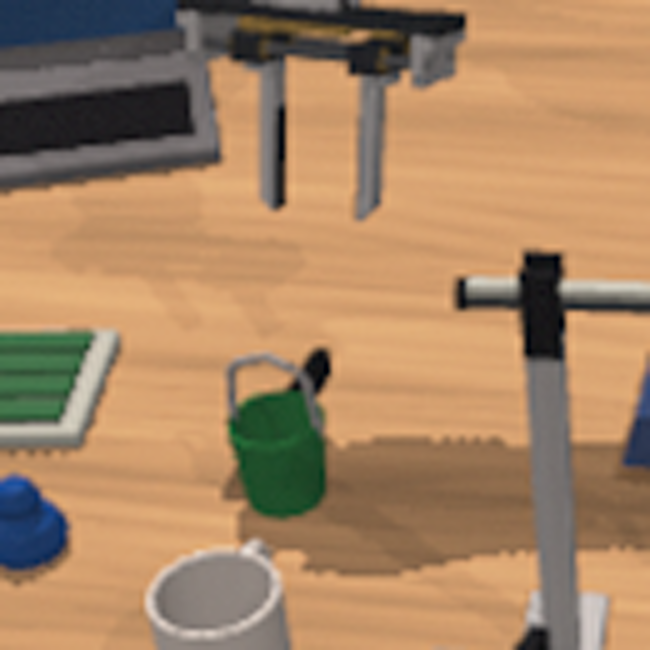

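The wrist view shows the handle upright in the picture at column 282 (rows 188-245) and the bail peak at about (282,315). Both match the prediction. I'll check the handle end more closely.

Run:
```python
from h import *
c=cams.get_image("wrist");s=st()
crop(c,230,175,335,330,4,"pics/k.png")
g=c["frame"].max(axis=2)
for v in range(184,250,4):
    u=np.where(g[v,265:300]<45)[0]+265; print(v,(u.min(),u.max()) if len(u) else None, g[v,282])
for x in(-84,-70,-30):
  for z in(43,65):
    p=np.array([.518,-.325,z/1000])+R.from_euler('z',-4.5,degrees=True).apply([x/1000,0,0]); print(x,z,proj(c,p))
```

```text
13.25 [ 0.4068 -0.3157  0.1724] [ 0.0392  0.9838 -0.0069  0.1747] [ 0.09 -0.39 -0.11] 0.0565
184 None 49
188 (np.int64(276), np.int64(286)) 19
192 (np.int64(276), np.int64(286)) 21
196 (np.int64(276), np.int64(286)) 22
200 (np.int64(276), np.int64(286)) 24
204 (np.int64(276), np.int64(286)) 23
208 (np.int64(276), np.int64(286)) 22
212 (np.int64(275), np.int64(287)) 22
216 (np.int64(275), np.int64(287)) 23
220 (np.int64(275), np.int64(287)) 22
224 (np.int64(275), np.int64(287)) 22
228 (np.int64(275), np.int64(287)) 21
232 (np.int64(275), np.int64(287)) 24
236 (np.int64(275), np.int64(287)) 21
240 (np.int64(275), np.int64(286)) 23
244 None 104
248 None 110
-84 43 [280.87034106 183.24027722]
-84 65 [280.74223119 196.62256513]
-70 43 [280.94802163 196.56969099]
-70 65 [280.82821845 210.41640967]
-30 43 [281.14955724 231.15171801]
-30 65 [281.05000275 245.99444844]
```

View pics/k.png

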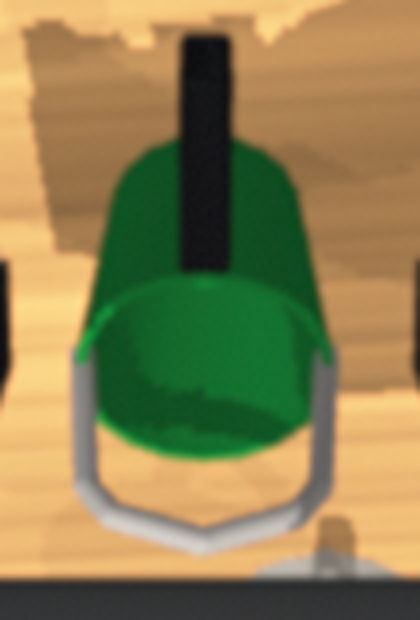

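Run:
```python
from h import *
st();rt=tool(-4.5,20)
row([.4507,-.3195,.0485],rt)
```

```text
13.25 [ 0.4068 -0.3157  0.1724] [ 0.0392  0.9838 -0.0069  0.1747] [ 0.09 -0.39 -0.11] 0.0565
row [  1.3  -0.3 131.5] [-0.   0.1 -0.1]
```

```bash
python3 -m jog '[[0,0,40,0,0,0],[0,0,80,0,0,0],[0,0,115,0,0,0],[1,0,128,0,0,0],[1,0,130,0,0,0],[1,0,130,0,0,0]]'
python3 -m jog '[[0,0,0,0,0,0],[0,0,0,0,0,0],[0,0,0,0,0,0],[0,0,0,0,0,0],[0,0,0,0,0,0],[0,0,0,0,0,0]]' 1 60
```

```text
time_s: 14.0
ee_pos: [0.4499, -0.3204, 0.0503]
tool_rot: [0.04, 0.984, -0.008, 0.174]
wrist_force: [-0.9, 0.5, 0.1]
opening: 0.0562
time_s: 14.75
ee_pos: [0.4498, -0.3198, 0.0486]
tool_rot: [0.039, 0.984, -0.007, 0.174]
wrist_force: [-0.3, 1.1, 0.4]
opening: 0.0114
```

```bash
python3 -m jog '[[-3.4,0,-9.4,0,0,0],[-8.5,0,-23.5,0,0,0],[-17,0,-47,0,0,0],[-25.6,0,-70.5,0,0,0],[-25.6,0,-70.5,0,0,0],[-25.6,0,-70.5,0,0,0]]'
python3 - <<'E'
from h import *
s=st()
d=cams.get_image("side");crop(d,240,220,370,350,5,"pics/l_side.png")
w=cams.get_image("wrist");cv2.imwrite("pics/l_wrist.png",w["frame"])
E
```

```text
time_s: 15.5
ee_pos: [0.4495, -0.3194, 0.1233]
tool_rot: [0.039, 0.984, -0.007, 0.174]
wrist_force: [0.4, 0.4, -0.9]
opening: 0.0116
15.5 [ 0.4495 -0.3194  0.1233] [ 0.0393  0.984  -0.0069  0.1737] [ 0.37  0.35 -0.86] 0.0116
```

View pics/l_side.png

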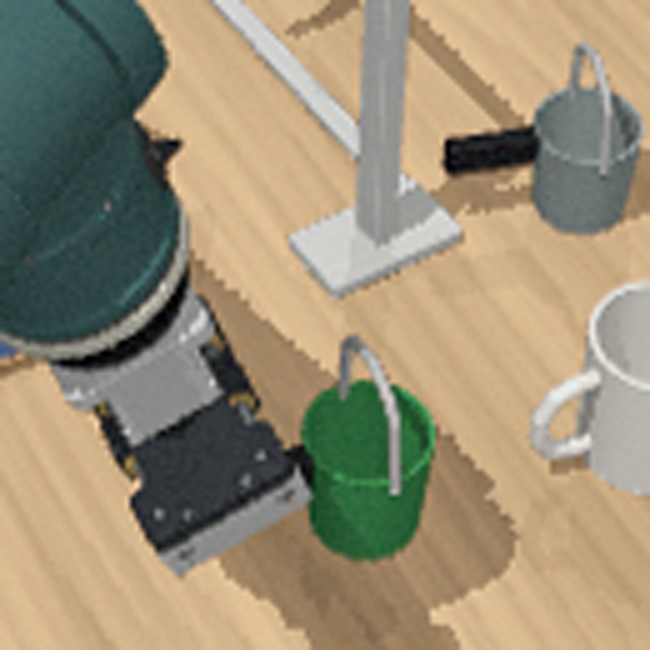

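View pics/l_wrist.png

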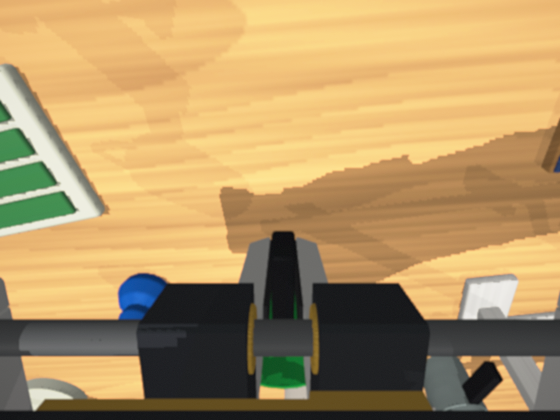

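The pail is lifted level, with its bail peak at side crop (350,340). I'll carry it to a standoff in front of the hook's lower curl.

Run:
```python
from h import *
st()
row([.515,.0493,.1215],tool(4.6,20))
```

```text
15.6 [ 0.4493 -0.3194  0.1228] [ 0.0395  0.984  -0.0067  0.1733] [ 0.01  0.39 -1.54] 0.0116
row [-33.3 372.8  13.7] [-3.1 -0.  -8.6]
```

```bash
python3 -m jog '[[-2,18,1,0,0,0],[-5,58,2,-0.5,0,-1.5],[-9,100,4,-1,0,-3],[-13,145,5,-1.5,0,-4.5],[-17,190,7,-2,0,-6],[-21,235,9,-2.5,0,-7],[-25,280,10,-3,0,-8],[-28,318,12,-3.1,0,-8.6],[-31,350,13,-3.1,0,-8.6],[-33,368,13.7,-3.1,0,-8.6],[-33.3,372.8,13.7,-3.1,0,-8.6],[-33.3,372.8,13.7,-3.1,0,-8.6]]'
python3 - <<'E'
from h import *
s=st()
d=cams.get_image("side");crop(d,230,110,340,220,6,"pics/m_side.png")
c=cams.get_image("scene");crop(c,260,150,360,260,6,"pics/m_scene.png")
h=np.array([.632,.0587,.27]);f=np.array([.9968,.0802,0])
for k,p in dict(bail=s["ee_pos"]+.0675*f+[0,0,.0664],curl=h-[0,0,.111],tip=h-.0115*f-[0,0,.096]).items():
    print(k,np.round(p,4),"side",((proj(d,p)-[230,110])*6).round(),"scene",((proj(c,p)-[260,150])*6).round())
E
```

```text
time_s: 17.1
ee_pos: [0.5151, 0.0485, 0.1217]
tool_rot: [-0.039, 0.984, 0.006, 0.173]
wrist_force: [0.3, 0.1, -1.3]
opening: 0.0118
17.1 [0.5151 0.0485 0.1217] [-0.0391  0.984   0.0063  0.1735] [ 0.34  0.1  -1.26] 0.0118
bail [0.5824 0.0539 0.1881] side [230. 495.] scene [233. 323.]
curl [0.632  0.0587 0.159 ] side [319. 507.] scene [233. 433.]
tip [0.6205 0.0578 0.174 ] side [299. 491.] scene [234. 394.]
```

View pics/m_side.png

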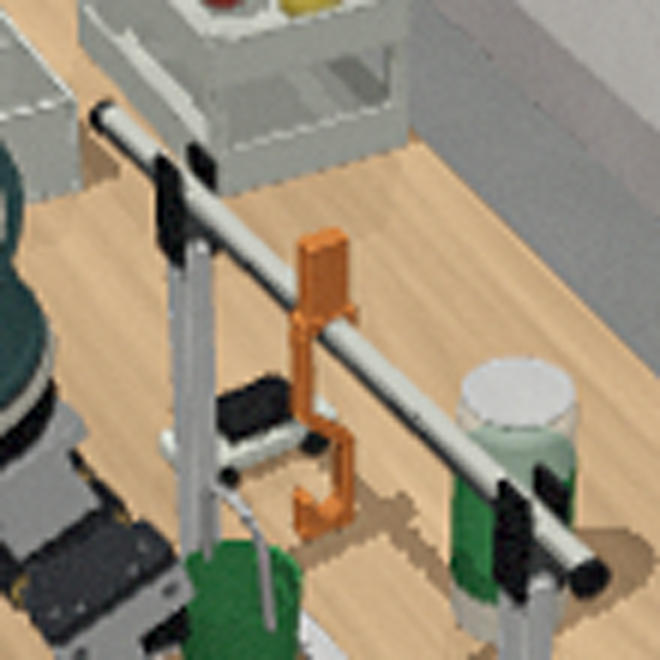

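View pics/m_scene.png

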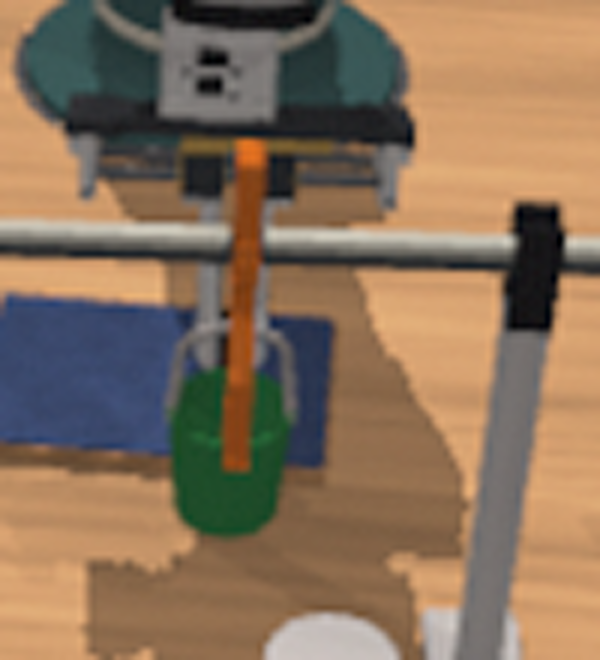

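The bail peak is at side crop (222,490) and the hook tip at (300,490), both within about 1 px of the prediction. In the scene view the peak is laterally on the hook (235 against 238). I'll advance partway and look again.

```bash
python3 -m jog '[[-7,0,2.6,0,0,0],[-14,0,5.1,0,0,0],[-21,0,7.7,0,0,0],[-28,0,10.3,0,0,0],[-28,0,10.3,0,0,0]]'
python3 - <<'E'
from h import *
s=st()
d=cams.get_image("side");crop(d,255,160,325,220,9,"pics/n_side.png")
c=cams.get_image("scene");crop(c,270,180,330,240,9,"pics/n_scene.png")
h=np.array([.632,.0587,.27]);f=np.array([.9968,.0802,0])
for k,p in dict(bail=s["ee_pos"]+.0675*f+[0,0,.0664],curl=h-[0,0,.111],tip=h-.0115*f-[0,0,.096]).items():
    print(k,np.round(p,4),"side",((proj(d,p)-[255,160])*9).round(),"scene",((proj(c,p)-[270,180])*9).round())
E
```

```text
time_s: 17.82
ee_pos: [0.5456, 0.0513, 0.1219]
tool_rot: [-0.039, 0.984, 0.006, 0.174]
wrist_force: [-0.8, 0.3, -1.8]
opening: 0.0115
17.82 [0.5456 0.0513 0.1219] [-0.0391  0.984   0.0064  0.1739] [-0.78  0.31 -1.84] 0.0115
bail [0.6129 0.0567 0.1883] side [203. 260.] scene [261. 270.]
curl [0.632  0.0587 0.159 ] side [254. 311.] scene [259. 380.]
tip [0.6205 0.0578 0.174 ] side [223. 286.] scene [261. 321.]
```

View pics/n_side.png

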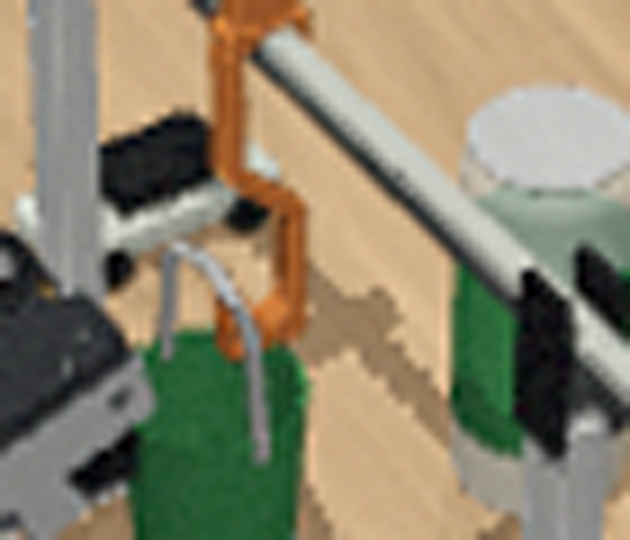

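View pics/n_scene.png

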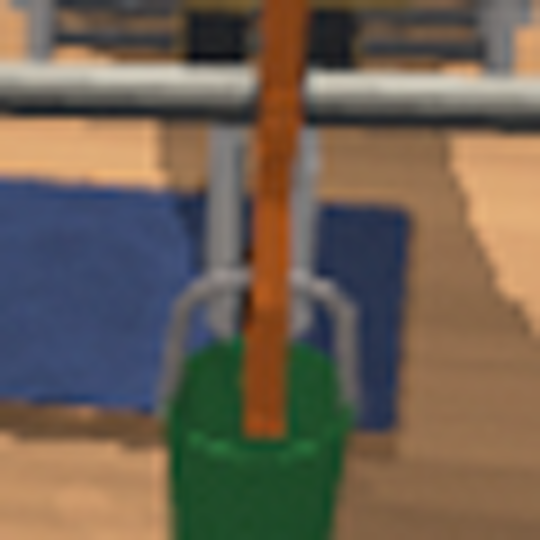

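The wire passes through the predicted peak (203,257) in the side crop and is above the hook tip. I'll advance the remaining 18 mm, watching the force.

```bash
python3 -m jog '[[-4,0,1.5,0,0,0],[-8,0,3,0,0,0],[-12,0,4.4,0,0,0],[-16.5,0,6,0,0,0],[-16.5,0,6,0,0,0]]'
python3 - <<'E'
from h import *
s=st()
d=cams.get_image("side");crop(d,255,160,325,220,9,"pics/o_side.png")
h=np.array([.632,.0587,.27]);f=np.array([.9968,.0802,0])
for k,p in dict(bail=s["ee_pos"]+.0675*f+[0,0,.0664],curl=h-[0,0,.111],tip=h-.0115*f-[0,0,.096]).items():
    print(k,np.round(p,4),"side",((proj(d,p)-[255,160])*9).round(), np.dot(p-h,f))
E
```

```text
time_s: 18.55
ee_pos: [0.563, 0.0527, 0.122]
tool_rot: [-0.039, 0.984, 0.006, 0.174]
wrist_force: [-0.4, -1.3, -0.7]
opening: 0.0115
18.55 [0.563  0.0527 0.122 ] [-0.0391  0.984   0.0064  0.1739] [-0.4  -1.32 -0.68] 0.0115
bail [0.6303 0.0581 0.1884] side [249. 242.] -0.0017868890808885349
curl [0.632  0.0587 0.159 ] side [254. 311.] 0.0
tip [0.6205 0.0578 0.174 ] side [223. 286.] -0.011500486220000007
```

View pics/o_side.png

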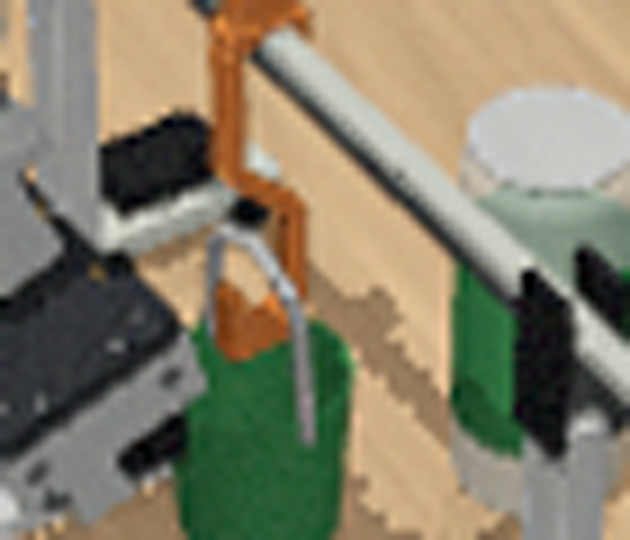

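```bash
python3 -m jog '[[1.7,0,4.7,0,0,0],[3.4,0,9.4,0,0,0],[5.1,0,14.1,0,0,0],[6.8,0,18.8,0,0,0],[6.8,0,18.8,0,0,0],[6.8,0,18.8,0,0,0]]'
python3 -m jog '[[0.35,0,0.95,0,0,0],[0.7,0,1.9,0,0,0],[0.7,0,1.9,0,0,0]]'
python3 -m jog '[[0.35,0,0.95,0,0,0],[0.7,0,1.9,0,0,0],[0.7,0,1.9,0,0,0]]'
```

```text
time_s: 19.35
ee_pos: [0.5628, 0.0527, 0.1021]
tool_rot: [-0.039, 0.984, 0.006, 0.174]
wrist_force: [0.2, 0.4, -2.3]
opening: 0.0114
time_s: 19.73
ee_pos: [0.5627, 0.0527, 0.1]
tool_rot: [-0.039, 0.984, 0.006, 0.174]
wrist_force: [-0.6, 0.2, -1.5]
opening: 0.0114
time_s: 20.1
ee_pos: [0.5628, 0.0527, 0.098]
tool_rot: [-0.039, 0.984, 0.006, 0.174]
wrist_force: [0.3, -0.2, -0.4]
opening: 0.0114
```

```bash
python3 - <<'E'
from h import *
d=cams.get_image("side");crop(d,255,160,325,220,9,"pics/p_side.png");st()
E
python3 -m jog '[[0.35,0,0.95,0,0,0],[0.35,0,0.95,0,0,0],[0.35,0,0.95,0,0,0]]'
python3 -m jog '[[0,0,0,0,0,0],[0,0,0,0,0,0]]'
```

```text
20.15 [0.5628 0.0527 0.098 ] [-0.0391  0.984   0.0065  0.1739] [-0.27  0.05 -0.1 ] 0.0112
time_s: 20.52
ee_pos: [0.5629, 0.0527, 0.0971]
tool_rot: [-0.039, 0.984, 0.006, 0.174]
wrist_force: [-0.4, -0.4, 2.2]
opening: 0.0118
time_s: 20.78
ee_pos: [0.5627, 0.0527, 0.097]
tool_rot: [-0.039, 0.984, 0.006, 0.174]
wrist_force: [0.2, 0.2, 1.6]
opening: 0.0113
```

View pics/p_side.png

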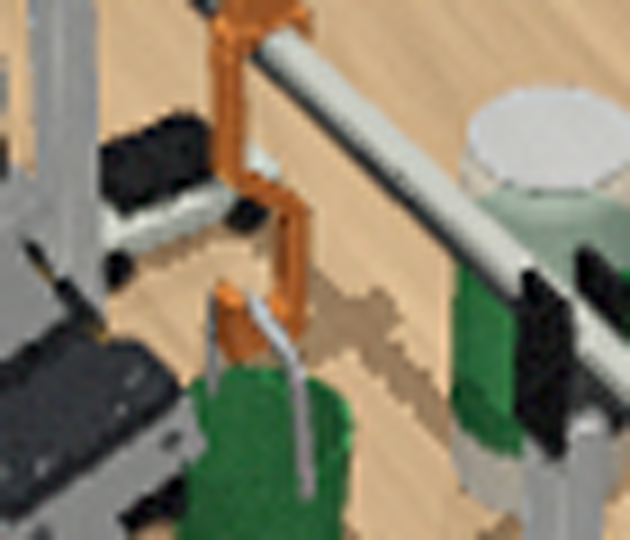

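The bail is seated in the V behind the tip, at side crop (260,310). I'll ease off the small preload and release.

```bash
python3 -m jog '[[-0.25,0,-0.7,0,0,0],[-0.25,0,-0.7,0,0,0],[-0.25,0,-0.7,0,0,0]]'
python3 -m jog '[[0,0,0,0,0,0],[0,0,0,0,0,0]]'
```

```text
time_s: 21.15
ee_pos: [0.5626, 0.0527, 0.0977]
tool_rot: [-0.039, 0.984, 0.006, 0.174]
wrist_force: [-0.9, -0.3, 1.1]
opening: 0.0118
time_s: 21.4
ee_pos: [0.5626, 0.0527, 0.0977]
tool_rot: [-0.039, 0.984, 0.006, 0.174]
wrist_force: [0.2, -0.5, -0.1]
opening: 0.0114
```

```bash
python3 -m jog '[[0,0,0,0,0,0],[0,0,0,0,0,0],[0,0,0,0,0,0],[0,0,0,0,0,0],[0,0,0,0,0,0]]' 0 3
python3 - <<'E'
from h import *
d=cams.get_image("side");crop(d,235,120,335,220,6,"pics/q_side.png");st()
c=cams.get_image("scene");crop(c,250,150,350,260,6,"pics/q_scene.png")
E
```

```text
time_s: 22.02
ee_pos: [0.5627, 0.0527, 0.0977]
tool_rot: [-0.039, 0.984, 0.006, 0.174]
wrist_force: [0.1, -0.8, 0.1]
opening: 0.047
22.07 [0.5627 0.0527 0.0977] [-0.0391  0.984   0.0065  0.1739] [ 0.23 -0.91  0.38] 0.0469
```

View pics/q_side.png

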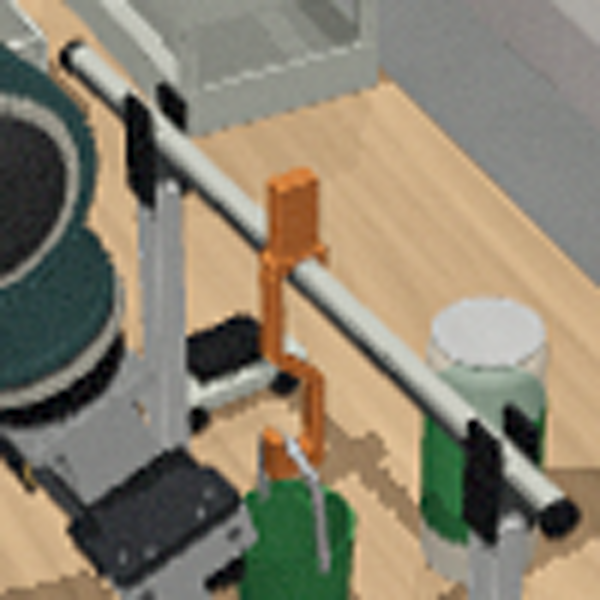

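View pics/q_scene.png

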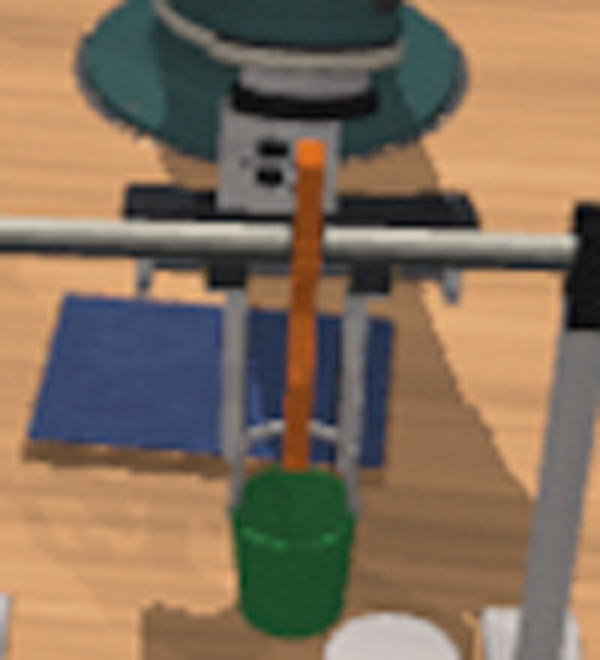

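The pail now hangs alone from the hook, at side crop (290,450), and is upright. The open fingers straddle the handle, so I'll back out along the leaned tool axis.

```bash
python3 -m jog '[[0,0,-8,0,0,0],[0,0,-22,0,0,0],[0,0,-45,0,0,0],[15,0,-70,0,0,0],[50,0,-95,0,0,0],[95,0,-115,0,0,0],[130,0,-130,0,0,0],[130,0,-130,0,0,0]]'
python3 - <<'E'
from h import *
for k in range(2):
    d=cams.get_image("side");crop(d,235,110,365,230,5,f"pics/r_side{k}.png");st()
    c=cams.get_image("scene");cv2.imwrite(f"pics/r_scene{k}.png",c["frame"])
w=cams.get_image("wrist");cv2.imwrite("pics/r_wrist.png",w["frame"])
E
```

```text
time_s: 23.12
ee_pos: [0.3948, 0.0394, 0.1762]
tool_rot: [-0.039, 0.984, 0.007, 0.175]
wrist_force: [0.5, -1.0, 0.6]
opening: 0.047
23.18 [0.3962 0.0397 0.1764] [-0.0392  0.9838  0.0071  0.175 ] [0.01 0.68 0.63] 0.0474
23.27 [0.3972 0.0397 0.176 ] [-0.0391  0.9838  0.0067  0.1746] [ 0.1   0.17 -0.16] 0.0469
```

View pics/r_side0.png

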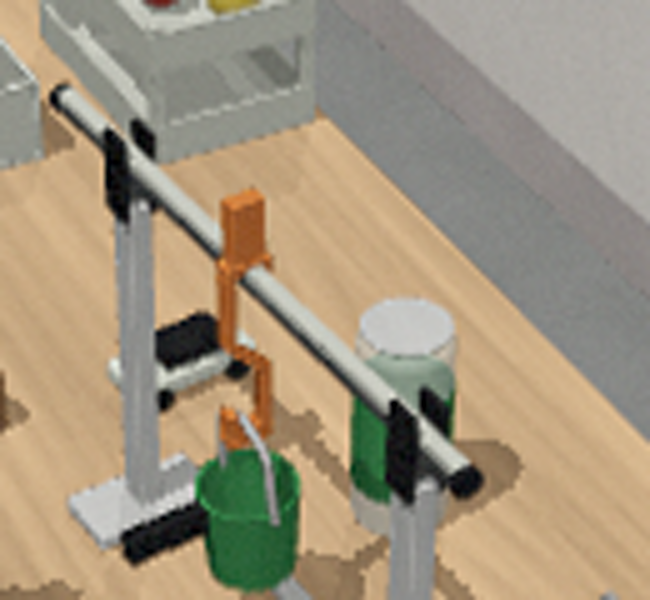

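View pics/r_scene0.png

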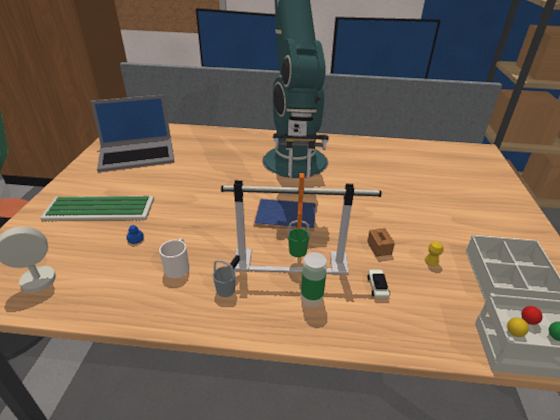

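View pics/r_wrist.png

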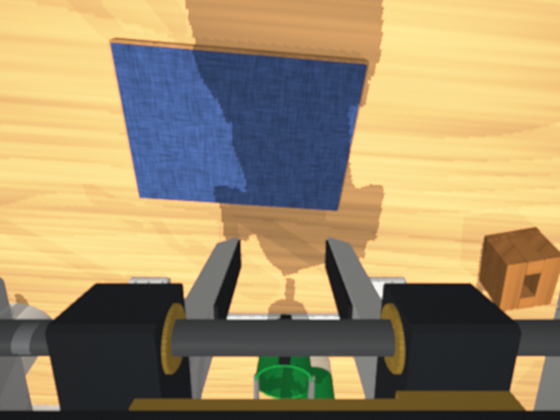

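The pail hangs from the hook, which is home, and the bystanders look unmoved. I'll wait a little and check that it's still.

```bash
Z='[0,0,0,0,0,0]'; python3 -m jog '[[0,0,0,0,0,0],[0,0,0,0,0,0],[0,0,0,0,0,0],[0,0,0,0,0,0],[0,0,0,0,0,0],[0,0,0,0,0,0],[0,0,0,0,0,0],[0,0,0,0,0,0],[0,0,0,0,0,0],[0,0,0,0,0,0],[0,0,0,0,0,0],[0,0,0,0,0,0]]' | head -1
python3 -m jog '[[0,0,0,0,0,0],[0,0,0,0,0,0],[0,0,0,0,0,0],[0,0,0,0,0,0],[0,0,0,0,0,0],[0,0,0,0,0,0],[0,0,0,0,0,0],[0,0,0,0,0,0],[0,0,0,0,0,0],[0,0,0,0,0,0],[0,0,0,0,0,0],[0,0,0,0,0,0]]' | head -1
python3 - <<'E'
from h import *
old=cv2.imread("pics/r_scene0.png"); a0=cv2.imread("pics/a_scene.png")
F=[]
for i in range(5):
    c=cams.get_image("scene");d=cams.get_image("side");F.append(d["frame"][180:240,270:300].astype(int))
    h=cv2.cvtColor(d["frame"],cv2.COLOR_BGR2HSV)[170:240,255:300];m=cv2.moments(cv2.inRange(h,(55,120,40),(75,255,255)),True);print(round(m["m10"]/m["m00"],2),round(m["m01"]/m["m00"],2),m["m00"])
dd=np.abs(c["frame"].astype(int)-a0).max(2)>60
k,l,s,ce=cv2.connectedComponentsWithStats(dd.astype(np.uint8))
print([list(x) for x in s[1:] if x[4]>12])
crop(d,235,110,365,230,5,"pics/s_side.png")
E
```

```text
time_s: 24.88
time_s: 26.38
28.65 43.72 406.0
28.64 43.7 410.0
28.63 43.73 412.0
28.55 43.75 411.0
28.58 43.71 407.0
[[np.int32(275), np.int32(0), np.int32(94), np.int32(89), np.int32(2634)], [np.int32(381), np.int32(0), np.int32(41), np.int32(19), np.int32(434)], [np.int32(415), np.int32(9), np.int32(8), np.int32(10), np.int32(41)], [np.int32(276), np.int32(30), np.int32(5), np.int32(4), np.int32(18)], [np.int32(290), np.int32(39), np.int32(2), np.int32(9), np.int32(16)], [np.int32(472), np.int32(39), np.int32(34), np.int32(31), np.int32(196)], [np.int32(323), np.int32(49), np.int32(9), np.int32(27), np.int32(157)], [np.int32(333), np.int32(49), np.int32(9), np.int32(4), np.int32(26)], [np.int32(498), np.int32(61), np.int32(7), np.int32(7), np.int32(15)], [np.int32(462), np.int32(81), np.int32(30), np.int32(4), np.int32(60)], [np.int32(284), np.int32(85), np.int32(24), np.int32(25), np.int32(67)], [np.int32(276), np.int32(90), np.int32(6), np.int32(21), np.int32(30)], [np.int32(287), np.int32(109), np.int32(18), np.int32(4), np.int32(41)], [np.int32(308), np.int32(110), np.int32(8),
[... 871 characters left out ...]
6), np.int32(5), np.int32(28)], [np.int32(275), np.int32(179), np.int32(6), np.int32(8), np.int32(17)], [np.int32(320), np.int32(184), np.int32(11), np.int32(4), np.int32(17)], [np.int32(277), np.int32(190), np.int32(33), np.int32(37), np.int32(329)], [np.int32(317), np.int32(195), np.int32(26), np.int32(33), np.int32(500)], [np.int32(175), np.int32(200), np.int32(22), np.int32(41), np.int32(615)], [np.int32(348), np.int32(203), np.int32(144), np.int32(44), np.int32(3372)], [np.int32(277), np.int32(225), np.int32(52), np.int32(45), np.int32(1054)], [np.int32(385), np.int32(261), np.int32(5), np.int32(7), np.int32(19)], [np.int32(289), np.int32(274), np.int32(13), np.int32(15), np.int32(87)]]
```

View pics/s_side.png

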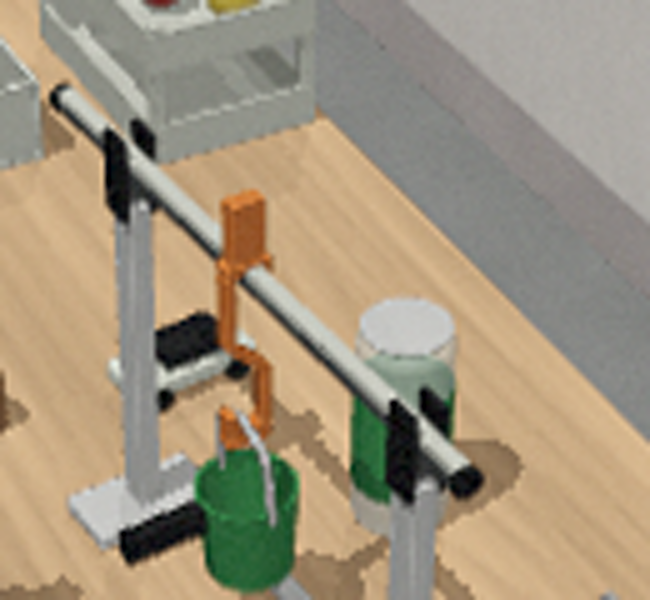

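```bash
python3 -c "
from plant import env
env.sign_off(); print(env.get_state()['time_s'])"
```

```text
the job is handed in; nothing more can be done
the job is handed in; nothing more can be done
```

The job is handed in at about 27 s: the S-hook sits home in the rail's notch and the green pail hangs by its bail in the hook's lower curl. No verdict was reported.

- **Hook:** I set it on the rail about 22 mm to one side of the notch and slid it with about 4 N on the rail, so the rail sank 1–2 mm at most, of its 15 mm. The contact force vanished over the notch. The hook then went about 6 mm lower before touching the floor, which matches the notch depth, and I let go.
- **Pail:** I carried it level, passed the bail over the tip with about 11 mm to spare and lowered it into the V. Contact peaked at an estimated 3–4 N on the hook. I eased off before releasing and backed the gripper away.
- **Last checks:** Hook and pail looked upright. The pail's centre moved less than 0.1 px over about 0.5 s of pictures, and the gripper was well clear.
- **Bystanders:** Compared with the first picture, the changes are at the arm, hook, pail and shadows. One small patch beside the tumbler I took to be shadow without zooming in. None of the bystanders looked moved.

No check failed. The wrist force reading was noisy by up to about 1 N, so the light contact forces are approximate.

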